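# Set the mitre box to the red crown-moulding mark and lock it

## Task

Get the hand mitre box ready for cutting crown moulding: push its swing arm round by the wooden grip until the white pointer stands on the red line on the left-hand side of the scale (the left as seen from the robot, +y side), then press the yellow lock lever fully down so that the pointer stays on that line. Only push with the fingers - do not pinch the arm or its grip, do not lift or carry anything - and leave the moulding and the other things on the bench where they lie; finish clear of everything.

Things in the scene. Friction and masses are not known exactly. Their poses are not given: they have to be found in the camera images.
- mitre_box: Hand mitre box without its saw: dark green cast base screwed to the bench, 558 mm wide (y), bed 51.5 mm and fence 95 mm high. Origin: on the bench, on the vertical axis about which turntable and swing arm turn, at the fence face. Its -x axis points out of its front, towards the robot (yaw within 0.25 rad); +y is the robot's left. Bed and scale plate reach 140 mm forward of the origin; the arm runs beneath them.
- red_mark (a point): The wanted red line, on the left (+y) half of the fixed black scale plate (ring sector 98 to 140 mm from the turning axis, top 50 mm above the bench; white lines every 5 degrees, one red line 31.6 degrees either side of straight ahead). 38 mm long radially, 2.6 mm wide; the point lies on it 122 mm from the axis, 51 mm above the bench.
- pointer (a point): Tip of the white pointer on the swing arm, 122 mm from the turning axis and 53 mm above the bench, just above the scale plate; it lies on the arm's centre line.
- swing (a joint): Angle of the aluminium turntable with its swing arm about the vertical axis through the mitre box's origin, rad, -0.85 to 0.85: 0 = arm along the box's -x axis, positive = grip towards its +y (left); 0.5515 = pointer on the wanted line. Stiff (about 0.8 N m: 3 to 4 N at the grip), stays where left. On the turntable, 85 mm before and behind the axis, rod pairs (saw guides) rise to 200 mm above the bench.
- grip (a point): Centre of the turned beech grip at the outer end of the swing arm, 251 mm from the turning axis, 36 mm above the bench. The grip runs radially from 216 to 288 mm from the axis, is 30 mm wide (sides as good as upright) and spans 21 to 50 mm above the bench. Inward of it the green arm is 34 mm wide, 15 to 37 mm above the bench. Both sides of the grip are free of other things.
- lock (a joint): Yellow lock lever on top of the swing arm, rad: 0 = raised 0.6 rad (unlocked; starts at 0 to 0.06), 0.6 = level, fully down (locked: a cam clamps the arm more firmly). Hinged on a pin across the arm, 160 mm from the turning axis, 58 mm above the bench; points outwards to the grip. Needs 6 to 12 N pressed down near its outer end, eases back to about 0.57 when let go and stays.
- lock_pad (a point): Middle of the top face of the lock lever's finger pad (20 mm long, 26 mm wide), 53 mm out along the lever from its hinge pin. Raised it is about 202 mm from the turning axis and 91 mm above the bench; fully down 213 mm from the axis and 61 mm above the bench.
- moulding: Bystander: loose length of pale wood moulding, 42 x 420 x 18 mm, lying on the bed along the fence. Origin under its middle.
- tape_measure: Bystander: yellow and black tape measure, 66 x 38 x 62 mm, standing on the bench to the right of the mitre box's arm. Origin under its centre.
- glue_bottle: Bystander: white glue bottle, diameter 64 mm, 170 mm tall, standing to the left of the arm. Origin under its centre.
- mallet: Bystander: turned wooden carver's mallet standing on its head, diameter 96 mm, 247 mm tall. Origin under its centre.
- chisel: Bystander: chisel with red handle lying flat, 280 mm long, 29 mm high. Origin on the bench near the middle of its length.
- sanding_block: Bystander: cork sanding block 110 x 62 x 30 mm lying on the bench. Origin under its centre.
- pencil: Bystander: flat blue carpenter's pencil, 117 x 14 x 9 mm, lying on the right-hand bed of the mitre box. Origin under its middle.
- try_square: Bystander: try square, dark wooden stock 130 mm, steel blade 200 mm, 20 mm high, lying on the bench. Origin under the middle of the stock.

How it is judged:
By the outcome, as a careful person would: the job done as asked, in the order asked, and still so for the second after the job is handed in, with the robot touching nothing.
It also fails if it takes over 64 s, if anything falls off the work surface, if the arm or the gripper's body presses on something with over 40 N, if the wrist force passes 120 N, or if a joint passes its speed limit or range.

## Robot

A 6-joint arm with a two-finger parallel gripper is mounted at the origin on the work surface. World frame = base frame: x ahead of the robot, y to its left, z up, the work surface at z = 0. Lengths are in m, angles in rad, forces in N, time in s.
With the tool pointing down it reaches from about 0.3 to 0.875 m from the base axis. Payload 6.4 kg.
Tool frame: the origin (TCP) lies midway between the tips of the shut fingers; the grasp point (between the pads) lies 19 mm behind it; x points along the fingers, y is the direction in which the jaws open and shut, and the axes are right-handed (so a half turn about x gives the same grasp; the last joint's range is limited). The gripper opens to 85 mm and grips with 20 to 120 N. Pads are 22 mm wide; open, the fingers measure 114 mm over their backs; the gripper's body (76 mm by 85 mm) begins 54 mm behind the grasp point. The pads swing forward as they close: fully open they stand 13 mm farther back than shut.
Start: joints at [0.933, 0.181, 1.607, -0, 1.354, -0.206], TCP at [0.241, 0.522, 0.231] pointing down, gripper open.
Joint ranges: [-2.99, 2.99], [-0.89, 2.07], [0.3, 2.58], [-1.14, 4.28], [0, 2.63], [-3.12, 3.12]. Speed limits (rad/s): [2.57, 2.57, 3.01, 3.14, 3.14, 3.14].

## Interface

Orientations are given as a unit quaternion [w, x, y, z].
In Python, from bench import ctrl gives the robot as it stands.
- The arm moves only by the tool step_arm, never from a script. Its argument "motion" is a list of rows, each a list of 7 numbers: the shift along the tool's x, y, z in mm, then the turn, a rotation vector about the tool's x, y, z in degrees, then the closure in counts, from 0 (fully open) to 255 (shut). In form: [[tx, ty, tz, rx, ry, rz, hand], ...]. A call has 1 to 10 rows; each row is the pose to reach, as a shift and turn from the pose commanded when the call began, along the tool's axes at that moment; what a row does not reach only later rows make up. A row lasts 1/8 s, in which the tool goes at most 62.5 mm and 10.7 degrees, less where a joint would pass 70% of its speed; a pose out of reach is approached as far as the arm can. A call with a gripper value outside its range is refused whole. The fingers move at their own pace and stop on an object; the grip force is fixed at half the most. Time passes only in rows, so rows that repeat a pose let the fingers close. It gives the time, the measured TCP pose, the force and the opening at its end, in the units of the state.
- ctrl.get_obs(): the state, without advancing time (a new reading comes with each control period).
- ctrl.camera(name): name is "side" or "top"; returns (picture, depth): 400x640x3 uint8, red, green, blue; 400x640 float32, m along the optical axis (not along the pixel's ray), 0 where there is no reading.
- ctrl.camera_info(name): a dict with "fx", "fy", "cx", "cy" (pixels), "T" (4x4, takes a point from camera to world coordinates). Camera axes: x right, y down, z forward; pixel columns grow to the right and rows downward; lengths in m; the calibration is good to about 2 mm. A picture is of the moment at which its call begins. camera_info takes no time and is no camera call.
- ctrl.hand_in(): hands the job in, once; it reports no verdict.
The state is a dict: "time_s": time; "q": joint angles; "dq": joint speeds; "joint_efforts": joint torques, N m; "eef_pos": TCP position; "eef_rot": TCP orientation; "wrist_force": force on the tool from outside, world axes, zero at the start; "torque": the same for the moment, N m; "opening": opening from 0.0 (shut) to 1.0 (fully open).
Only numpy, scipy, OpenCV 4.12 (cv2) and the standard library are available. Lean on these libraries where they do the work, as an engineer would, in place of code of your own. Each camera call takes 0.05 s, during which the arm holds its last target. There are 200 camera calls.

## Working session

There is one attempt and no reset: what is moved stays moved. The work goes in short steps, Python scripts to look and compute and a tool call to move; the robot and the scene stay as the last step left them, time stands still between calls to the robot, and variables do not carry over. Pictures are saved under pics/ and viewed, about 8 in all and at most 12, crops included, and the job is handed in when it is done.

Besides the shell and the picture viewer there is one more tool, called after "Emit:" in YAML: its name, and indented under it one key for each argument. step_arm: Moves the arm, as the interface text tells. Its arguments: {"type":"object","properties":{"motion":{"type":"array","items":{"type":"array","items":{"type":"number"}}}},"required":["motion"]}

```bash
mkdir -p pics; cat > h.py <<'E'
import numpy as np, cv2
from bench import ctrl
def snap(cam,tag):
    p,d=ctrl.camera(cam); cv2.imwrite(f'pics/{tag}.png',p[:,:,::-1]); np.save(f'pics/{tag}.npy',d); return p,d
def pt(cam,d,u,v):
    i=ctrl.camera_info(cam); w=d[max(0,v-1):v+2,max(0,u-1):u+2]; z=np.median(w[w>0])
    return (i['T']@[(u-i['cx'])/i['fx']*z,(v-i['cy'])/i['fy']*z,z,1])[:3]
def ray(cam,u,v,h):
    i=ctrl.camera_info(cam);T=i['T'];r=T[:3,:3]@[(u-i['cx'])/i['fx'],(v-i['cy'])/i['fy'],1];return T[:3,3]+r*(h-T[2,3])/r[2]
def proj(cam,p):
    i=ctrl.camera_info(cam);c=np.linalg.inv(i['T'])@[*p,1];return c[0]/c[2]*i['fx']+i['cx'],c[1]/c[2]*i['fy']+i['cy']
E
python3 - <<'E'
from h import *
for c in('top','side'):
    snap(c,c+'0');i=ctrl.camera_info(c);print(c,i['fx'],np.round(i['T'],3).tolist())
o=ctrl.get_obs();print(o['eef_pos'],o['eef_rot'],o['time_s'])
E
```

```text
top 447.8777825696495 [[0.013, -0.993, 0.117, 0.445], [-1.0, -0.016, -0.026, 0.018], [0.028, -0.117, -0.993, 1.345], [0.0, 0.0, 0.0, 1.0]]
side 367.08314824690854 [[0.931, -0.282, 0.231, 0.338], [-0.364, -0.736, 0.571, -0.688], [0.009, -0.616, -0.788, 1.028], [0.0, 0.0, 0.0, 1.0]]
[0.24029778 0.52182859 0.23045996] [ 0.69045507  0.15094177  0.69093307 -0.15198643] 0.1
```

View pics/top0.png

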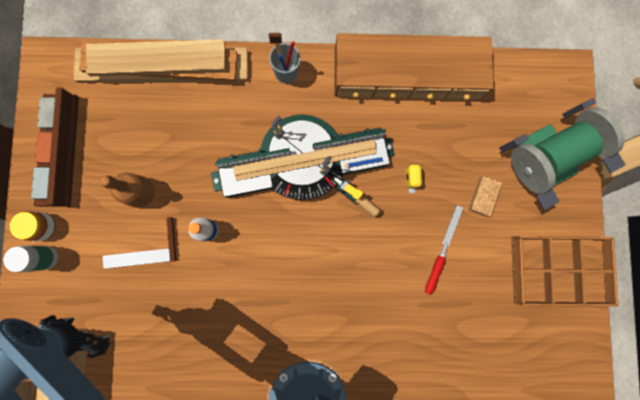

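View pics/side0.png

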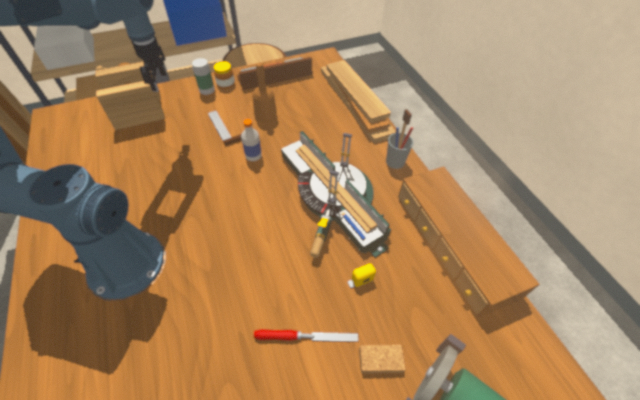

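The top view shows the mitre box centred near (303,160), with the swing arm pointing to lower right (grip about (368,206)). The glue bottle is at (203,230) and the tape at (415,178). I'll enlarge that area.

```bash
python3 - <<'E'
import cv2,numpy as np
a=cv2.imread('pics/top0.png')[105:225,205:400];b=cv2.imread('pics/side0.png')[125:265,270:400]
cv2.imwrite('pics/ctop.png',cv2.resize(a,None,fx=4,fy=4,interpolation=cv2.INTER_CUBIC))
E
```

```text
(no output)
```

View pics/ctop.png

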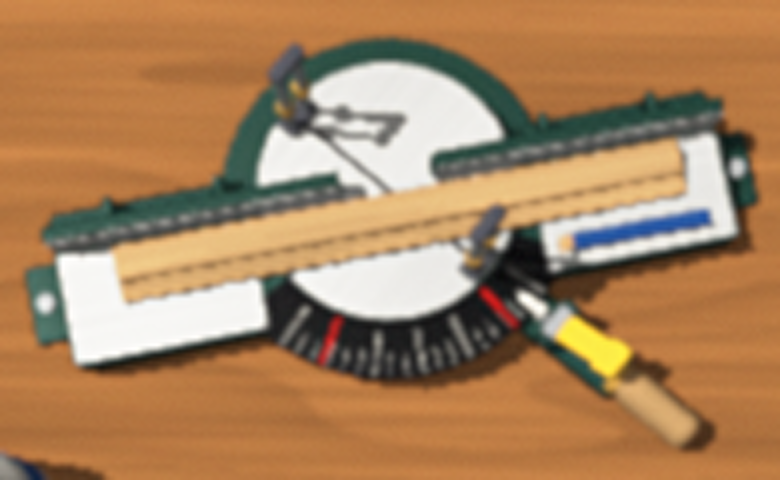

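```bash
cat > m.py <<'E'
from h import *
def cp(x,y,h): return ray('top',205+(x+.5)/4-.5,105+(y+.5)/4-.5,h)
L1,L2=cp(340,318,.051),cp(326,363,.051);R1,R2=cp(482,288,.051),cp(519,327,.051)
print(L1,L2,R1,R2,'len',np.linalg.norm(L1-L2),np.linalg.norm(R1-R2))
L=(L1+L2)/2;R=(R1+R2)/2;print('chord',np.linalg.norm(L-R))
v=(L-R)[:2];v/=np.linalg.norm(v);yaw=np.arctan2(-v[0],v[1])
A=((L+R)/2)[:2]+np.array([v[1],-v[0]])*np.linalg.norm(L-R)/2/np.tan(np.radians(31.6))
print('axis',A,'yaw',yaw)
s1,s2=cp(45,303,.02),cp(737,167,.02);w=(s1-s2)[:2];print('tabs',s1,s2,np.linalg.norm(w),np.arctan2(-w[0],w[1]))
for n,p in dict(grip=cp(660,408,.05),gend=cp(690,430,.04),tip=cp(522,296,.053),pad=cp(605,355,.085)).items():
    r=p[:2]-A;a=np.arctan2(-r[1],-r[0]);print(n,p,np.linalg.norm(r),'swing',-( yaw-a) if 0 else -(a - 0) , 'theta',yaw-a)
d=np.load('pics/top0.npy')
for n,(x,y) in dict(glue=(203,226),tape=(415,175),grip=(370,207),pad=(356,193),mall=(112,183),sq=(172,240)).items(): print(n,pt('top',d,x,y))
E
python3 m.py
```

```text
[0.6206524  0.05953885 0.051     ] [0.58753065 0.06905194 0.051     ] [ 0.64448108 -0.04373155  0.051     ] [ 0.61615797 -0.07104619  0.051     ] len 0.0344608308405853 0.03934829410068399
chord 0.12447878968400264
axis [0.716103   0.02476976] yaw 0.2122935499249031
tabs [0.63253562 0.27960356 0.02      ] [ 0.74524429 -0.23771289  0.02      ] 0.529452131313898 0.2145194632119391
grip [ 0.55847697 -0.17438044  0.05      ] 0.253981822236271 swing -0.9012640135191216 theta -0.6889704635942184
gend [ 0.5435061  -0.19791134  0.04      ] 0.2817384611564705 swing -0.911432806704536 theta -0.6991392567796328
tip [ 0.63875764 -0.07292891  0.053     ] 0.12460872474674807 swing -0.9011537262103922 theta -0.6888601762854891
pad [ 0.59258362 -0.13003207  0.085     ] 0.19804202232140572 swing -0.8973253307754994 theta -0.6850317808505962
glue [0.49255824 0.28833038 0.12658758]
tape [ 0.65204826 -0.30573281  0.06165652]
grip [ 0.55751453 -0.17567524  0.0486582 ]
pad [ 0.59338011 -0.1301055   0.0873825 ]
mall [0.59192068 0.49428046 0.22997565]
sq [0.45478728 0.4007255  0.01788943]
```

```bash
cat > k.py <<'E'
from h import *
from scipy.spatial.transform import Rotation as Ro
A=np.array([.7161,.0248]);YAW=.2123
def frame(s): a=s-YAW; return np.array([-np.cos(a),np.sin(a)]),np.array([np.sin(a),np.cos(a)])
def pose(s,r,off,z,sg=1):   # tool z along sg*tangent, x down
    d,t=frame(s);p=np.r_[A+r*d+off*t,z];Z=sg*np.r_[t,0];X=np.array([0,0,-1.]);Y=np.cross(Z,X)
    return p,Ro.from_matrix(np.c_[X,Y,Z])
def now():
    o=ctrl.get_obs();w,x,y,z=o['eef_rot'];return o,np.array(o['eef_pos']),Ro.from_quat([x,y,z,w])
def row(P):
    o,p,R=now();print(np.round(R.inv().apply(P[0]-p)*1e3,1),np.round((R.inv()*P[1]).as_rotvec(degrees=True),1),'world',np.round(P[0],3))
E
python3 - <<'E'
from k import *
o,p,R=now();print(R.as_matrix().round(2))
for sg in(1,-1):
    for s in(-.69,.55): row(pose(s,.262,-.052,.231,sg))
E
```

```text
[[-0.    0.42  0.91]
 [-0.    0.91 -0.42]
 [-1.   -0.   -0.  ]]
[ 1.000e-01 -5.192e+02  6.292e+02] [-1.664e+02 -1.000e-01 -0.000e+00] world [ 0.595 -0.213  0.231]
[-2.000e-01 -3.287e+02  3.842e+02] [-95.4  -0.1   0.1] world [0.452 0.063 0.231]
[ 1.000e-01 -5.192e+02  6.292e+02] [13.6 -0.   0.1] world [ 0.595 -0.213  0.231]
[-2.000e-01 -3.287e+02  3.842e+02] [84.6  0.1  0.1] world [0.452 0.063 0.231]
```

Emit:
step_arm:
  motion:
    - [0, -40, 48, 1, 0, 0, 255]
    - [0, -80, 97, 2, 0, 0, 255]
    - [0, -120, 145, 3, 0, 0, 255]
    - [0, -160, 194, 4, 0, 0, 255]
    - [0, -200, 242, 5, 0, 0, 255]
    - [0, -240, 291, 6, 0, 0, 255]
    - [0, -280, 339, 7, 0, 0, 255]
    - [0, -320, 388, 8, 0, 0, 255]
    - [0, -360, 436, 9, 0, 0, 255]
    - [0, -400, 485, 10, 0, 0, 255]

```text
time_s: 1.35
eef_pos: [0.5125, -0.0427, 0.2311]
eef_rot: [0.675, 0.212, 0.675, -0.211]
wrist_force: [0.5, 0.6, 0.3]
opening: 0.002
```

```bash
python3 -c "
from k import *
row(pose(-.69,.262,-.052,.231,-1));print(now()[0]['q'],now()[0]['opening'])"
```

```text
[  0.  -93.1 164.6] [ 3.5 -0.  -0. ] world [ 0.595 -0.213  0.231]
[-3.14400139e-01  4.43122287e-02  1.75781556e+00  2.26584056e-04
  1.33964913e+00 -1.27794042e+00] 0.0022807337550501514
```

Emit:
step_arm:
  motion:
    - [0, -30, 50, 2, 0, 0, 255]
    - [0, -58, 102, 3, 0, 0, 255]
    - [0, -85, 150, 3.5, 0, 0, 255]
    - [0, -85, 150, 3.5, 0, 0, 255]
    - [50, -85, 150, 3.5, 0, 0, 255]
    - [100, -85, 150, 3.5, 0, 0, 255]
    - [100, -85, 150, 3.5, 0, 0, 255]

```text
time_s: 2.22
eef_pos: [0.5832, -0.1931, 0.1266]
eef_rot: [0.665, 0.232, 0.672, -0.231]
wrist_force: [0.2, -0.7, 0.2]
opening: 0.002
```

```bash
python3 - <<'E'
from k import *
row(pose(-.69,.262,-.052,.034,-1));print(now()[0]['q'])
p,d=snap('top','t1');q,e=snap('side','s1')
a=cv2.resize(p[125:240,290:440,::-1],None,fx=4,fy=4,interpolation=cv2.INTER_CUBIC)
b=cv2.resize(q[190:300,280:400,::-1],None,fx=4,fy=4,interpolation=cv2.INTER_CUBIC)[:,:]
cv2.imwrite('pics/b1.png',np.vstack([a[:300],np.pad(cv2.resize(b,(327,300)),((0,0),(0,273),(0,0)))]))
E
```

```text
[92.4 -8.5 22.2] [ 0.1 -0.6  0.1] world [ 0.595 -0.213  0.034]
[-5.12784611e-01  3.81054579e-01  1.57975396e+00  1.87890719e-04
  1.19137480e+00 -1.41697848e+00]
```

View pics/b1.png

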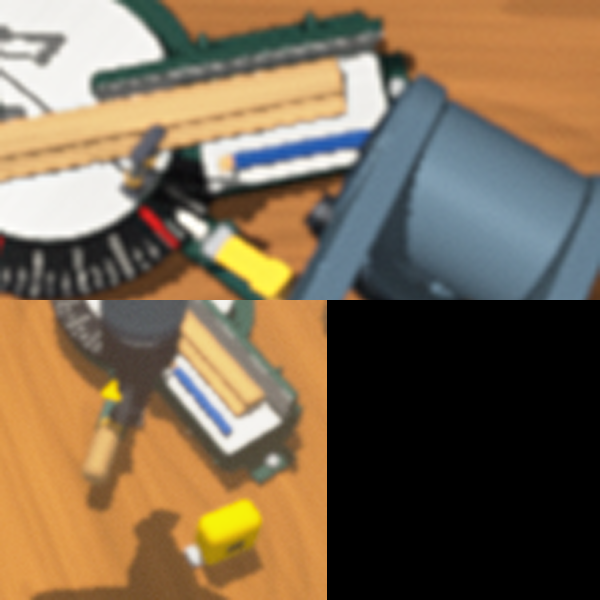

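The top crop shows the pointer right of the right red line and the gripper right of the grip. The side crop shows the fingers beside the grip at about (130,400), with the tape well clear. I'll shift out, then go down.

Emit:
step_arm:
  motion:
    - [0, -8, 22, 0, -0.6, 0, 255]
    - [0, -8, 22, 0, -0.6, 0, 255]
    - [45, -8, 22, 0, -0.6, 0, 255]
    - [92, -8, 22, 0, -0.6, 0, 255]
    - [92, -8, 22, 0, -0.6, 0, 255]
    - [92, -8, 22, 0, -0.6, 0, 255]

```text
time_s: 3.08
eef_pos: [0.6007, -0.2164, 0.042]
eef_rot: [0.673, 0.23, 0.664, -0.233]
wrist_force: [0.1, -0.2, 0.6]
opening: -0.003
```

```bash
python3 - <<'E'
from k import *
row(pose(-.69,.262,-.052,.034,-1))
for s in np.arange(-.69,.52,.12): row(pose(s,.262,-.026,.034,-1))
E
```

```text
[ 7.9 -1.2 -7. ] [ 0.1  0.8 -0. ] world [ 0.595 -0.213  0.034]
[  7.5  -1.2 -33. ] [ 0.1  0.8 -0. ] world [ 0.574 -0.197  0.034]
[  7.1  -2.4 -64.6] [ 7.   0.8 -0.1] world [ 0.549 -0.178  0.034]
[  6.7   0.2 -96. ] [13.8  0.8 -0.1] world [ 0.525 -0.157  0.034]
[   6.3    6.6 -127. ] [20.7  0.8 -0.2] world [ 0.505 -0.133  0.034]
[   5.9   16.6 -156.9] [27.6  0.8 -0.2] world [ 0.488 -0.106  0.034]
[   5.5   30.1 -185.4] [34.5  0.7 -0.3] world [ 0.474 -0.078  0.034]
[   5.1   47.  -212.2] [41.3  0.7 -0.3] world [ 0.463 -0.048  0.034]
[   4.8   66.9 -236.7] [48.2  0.7 -0.4] world [ 0.456 -0.017  0.034]
[   4.5   89.6 -258.6] [55.1  0.7 -0.4] world [0.453 0.014 0.034]
[   4.3  114.8 -277.7] [62.   0.7 -0.4] world [0.454 0.046 0.034]
[   4.1  142.  -293.6] [68.8  0.7 -0.5] world [0.458 0.077 0.034]
```

Emit:
step_arm:
  motion:
    - [7, -1, -14, 0, 0.8, 0, 255]
    - [7, -1, -33, 0, 0.8, 0, 255]
    - [7, -2, -49, 3.5, 0.8, 0, 255]
    - [7, -2, -65, 7, 0.8, 0, 255]
    - [7, -1, -80, 10.5, 0.8, 0, 255]
    - [7, 0, -96, 14, 0.8, 0, 255]
    - [6.5, 3, -112, 17, 0.8, 0, 255]
    - [6, 6.5, -127, 20.7, 0.8, 0, 255]
    - [6, 11, -142, 24, 0.8, 0, 255]
    - [6, 16.5, -157, 27.6, 0.8, 0, 255]

```text
time_s: 4.32
eef_pos: [0.487, -0.1066, 0.0335]
eef_rot: [0.594, 0.386, 0.593, -0.384]
wrist_force: [0.9, -3.6, 1.9]
opening: 0.001
```

```bash
python3 - <<'E'
from k import *
for s in np.arange(-.21,.52,.08): row(pose(s,.262,-.026,.034,-1))
E
```

```text
[-0.5  0.9  0. ] [-0.1 -0.  -0.2] world [ 0.488 -0.106  0.034]
[ -0.5  -0.4 -21. ] [ 4.4 -0.  -0.2] world [ 0.478 -0.088  0.034]
[ -0.4  -0.  -42. ] [ 9.  -0.  -0.2] world [ 0.47  -0.068  0.034]
[ -0.4   2.  -63. ] [13.6 -0.  -0.2] world [ 0.463 -0.048  0.034]
[ -0.4   5.8 -83.7] [18.2 -0.  -0.2] world [ 0.458 -0.028  0.034]
[  -0.4   11.2 -104.1] [22.8 -0.1 -0.2] world [ 0.455 -0.007  0.034]
[  -0.4   18.2 -123.9] [27.4 -0.1 -0.2] world [0.453 0.014 0.034]
[  -0.3   26.7 -143.2] [31.9 -0.1 -0.2] world [0.453 0.035 0.034]
[  -0.3   36.8 -161.7] [36.5 -0.1 -0.2] world [0.455 0.056 0.034]
[  -0.2   48.3 -179.3] [41.1 -0.1 -0.2] world [0.458 0.077 0.034]
```

Contact is about 3.7 N, as expected. I'll continue to s≈0.43, then look.

Emit:
step_arm:
  motion:
    - [0, 0, -21, 4.4, 0, 0, 255]
    - [0, 0, -42, 9, 0, 0, 255]
    - [0, 2, -63, 13.6, 0, 0, 255]
    - [0, 6, -84, 18, 0, 0, 255]
    - [0, 11, -104, 23, 0, 0, 255]
    - [0, 18, -124, 27.4, 0, 0, 255]
    - [0, 27, -143, 32, 0, 0, 255]
    - [0, 37, -162, 36.5, 0, 0, 255]
    - [0, 42, -170, 38.7, 0, 0, 255]
    - [0, 42, -170, 38.7, 0, 0, 255]

```text
time_s: 5.58
eef_pos: [0.4553, 0.067, 0.0335]
eef_rot: [0.432, 0.56, 0.434, -0.558]
wrist_force: [-0.2, 0.5, -0.2]
opening: -0.006
```

```bash
python3 - <<'E'
from k import *
o,p,R=now();print('tool s',[round(np.linalg.norm(p[:2]-A),4)])
for s in (.40,.45,.5,.53,.5515): row(pose(s,.262,-.026,.034,-1))
p,d=snap('top','t2');q,e=snap('side','s2')
a=cv2.resize(p[150:230,240:340,::-1],(800,640),interpolation=cv2.INTER_CUBIC)[:600]
cv2.imwrite('pics/b2.png',a)
E
```

```text
tool s [np.float64(0.2642)]
[-0.6  3.3 18.6] [-3.7 -0.3 -0. ] world [0.454 0.048 0.034]
[-0.5  1.5  5.6] [-0.8 -0.3 -0. ] world [0.455 0.061 0.034]
[-0.5  0.4 -7.5] [ 2.  -0.3 -0. ] world [0.457 0.074 0.034]
[ -0.4  -0.  -15.4] [ 3.8 -0.3 -0. ] world [0.459 0.082 0.034]
[ -0.4  -0.1 -21.1] [ 5.  -0.3 -0. ] world [0.46  0.087 0.034]
```

View pics/b2.png

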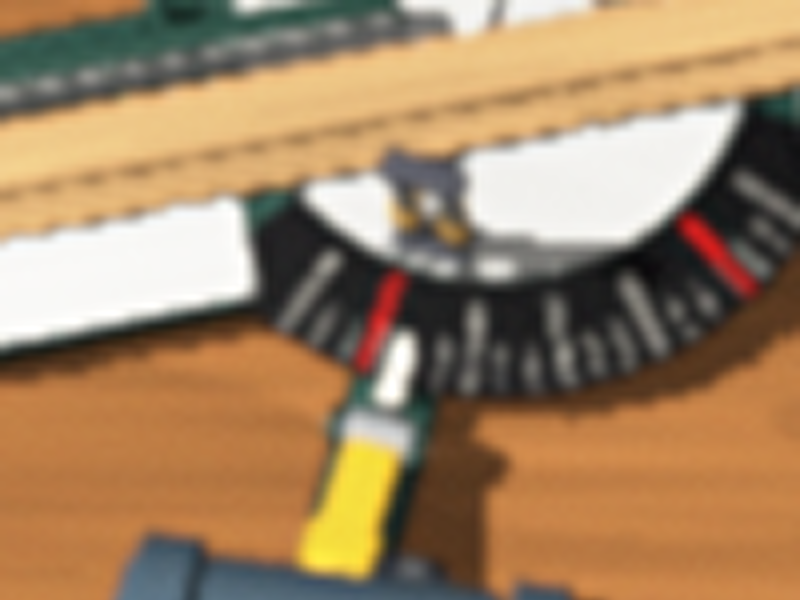

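```bash
cat > ang.py <<'E'
from k import *
def c8(x,y,h): return ray('top',240+(x+.5)/8-.5,150+(y+.5)/8-.5,h)
def ang(P,A=A): r=P[:2]-A; return np.arctan2(r[1],-r[0])+YAW, np.linalg.norm(r)
if __name__=='__main__':
    for n,P in dict(l1=c8(398,275,.051),l2=c8(368,368,.051),lmid=c8(383,322,.051),r1=c8(688,220,.051),r2=c8(752,290,.051),rmid=c8(720,255,.051),tip=c8(407,335,.053),ptr=c8(394,385,.055),levin=c8(372,450,.066),levout=c8(340,562,.09)).items(): print(n,np.round(P,4),np.round(ang(P),4))
E
python3 ang.py
```

```text
l1 [0.6212 0.0605 0.051 ] [0.5717 0.1014]
l2 [0.587  0.0707 0.051 ] [0.5536 0.137 ]
lmid [0.6039 0.0656 0.051 ] [0.5607 0.1194]
r1 [ 0.6432 -0.045   0.051 ] [-0.5516  0.1009]
r2 [ 0.6178 -0.0687  0.051 ] [-0.5477  0.1357]
rmid [ 0.6305 -0.0569  0.051 ] [-0.5494  0.1183]
tip [0.599  0.0567 0.053 ] [0.4783 0.1214]
ptr [0.5805 0.061  0.055 ] [0.4731 0.1404]
levin [0.5558 0.068  0.066 ] [0.4758 0.166 ]
levout [0.5143 0.0775 0.09  ] [0.4676 0.2086]
```

Emit:
step_arm:
  motion:
    - [0, 0, -6, 1.4, 0, 0, 255]
    - [0, 0, -12, 2.9, 0, 0, 255]
    - [0, 0, -16, 4, 0, 0, 255]
    - [0, 0, -16, 4, 0, 0, 255]
    - [0, 0, -16, 4, 0, 0, 255]

```text
time_s: 6.3
eef_pos: [0.4589, 0.0818, 0.0325]
eef_rot: [0.412, 0.575, 0.414, -0.573]
wrist_force: [-1.2, -1.0, 1.1]
opening: -0.001
```

```bash
python3 - <<'E'
from k import *
for s in (.5,.53,.5515): row(pose(s,.262,-.026,.034,-1))
p=np.mean([snap('top','t3')[0].astype(float) for _ in range(6)],0).astype(np.uint8)
cv2.imwrite('pics/t3m.png',p[:,:,::-1])
cv2.imwrite('pics/b3.png',cv2.resize(p[170:220,260:310,::-1],(600,600),interpolation=cv2.INTER_CUBIC))
E
```

```text
[-1.5  1.   7.6] [-2.  -0.2  0.1] world [0.457 0.074 0.034]
[-1.5  0.1 -0.2] [-0.3 -0.2  0.1] world [0.459 0.082 0.034]
[-1.5 -0.4 -5.8] [ 0.9 -0.2  0.1] world [0.46  0.087 0.034]
```

View pics/b3.png

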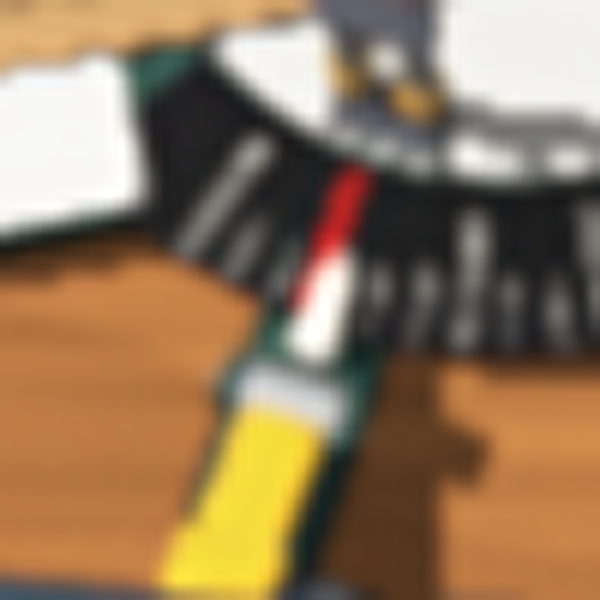

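Emit:
step_arm:
  motion:
    - [-1, 0, -2.5, 0.4, 0, 0, 255]
    - [-1.5, 0, -5, 0.8, 0, 0, 255]
    - [-1.5, 0, -5, 0.8, 0, 0, 255]
    - [-1.5, 0, -5, 0.8, 0, 0, 255]

```text
time_s: 7.1
eef_pos: [0.4607, 0.0869, 0.0341]
eef_rot: [0.408, 0.578, 0.41, -0.576]
wrist_force: [-0.8, -1.9, -0.7]
opening: 0.003
```

```bash
python3 - <<'E'
from k import *
for s in (.53,.5515): row(pose(s,.262,-.026,.034,-1))
p=np.mean([snap('top','t4')[0].astype(float) for _ in range(6)],0)
cv2.imwrite('pics/t4m.png',p[:,:,::-1])
cv2.imwrite('pics/b4.png',cv2.resize(p[175:205,272:302,::-1].astype(np.uint8),(600,600),interpolation=cv2.INTER_CUBIC))
# sub-pixel: red line and pointer column centroids per row
a=cv2.imread('pics/t0.png') if 0 else cv2.imread('pics/top0.png');o=a.astype(float);P=p[:,:,::-1]
for n,im in(('t0',o),('t3',cv2.imread('pics/t3m.png').astype(float)),('t4',P)):
    for v in range(183,203):
        r=im[v,278:296];red=np.clip(r[:,2]-r[:,1]-40,0,None)*(r[:,1]<90);w=np.clip(r.min(1)-110,0,None);x=np.arange(278,296)
        w[np.abs(x-288)>5]=0
        print(n,v,*(round((x*k).sum()/k.sum(),2) if k.sum()>60 else '-' for k in(red,w)),end=' | ')
    print()
E
```

```text
[0.1 0.1 5.2] [-1.1 -0.3  0.1] world [0.459 0.082 0.034]
[ 0.1 -0.5 -0.4] [ 0.1 -0.3  0.1] world [0.46  0.087 0.034]
t0 183 - 292.43 | t0 184 289.0 - | t0 185 288.78 - | t0 186 288.3 - | t0 187 288.03 - | t0 188 287.78 - | t0 189 287.23 - | t0 190 286.96 - | t0 191 286.53 - | t0 192 285.72 - | t0 193 285.54 - | t0 194 284.85 - | t0 195 284.71 - | t0 196 - - | t0 197 - - | t0 198 - - | t0 199 - - | t0 200 - - | t0 201 - - | t0 202 - - | 
t3 183 - - | t3 184 288.97 - | t3 185 288.78 - | t3 186 288.29 - | t3 187 288.03 - | t3 188 287.76 - | t3 189 287.22 - | t3 190 286.92 - | t3 191 285.97 - | t3 192 - 287.34 | t3 193 - 287.16 | t3 194 - 286.85 | t3 195 - 286.54 | t3 196 - 286.15 | t3 197 - 285.73 | t3 198 - 285.52 | t3 199 - 285.57 | t3 200 - - | t3 201 - 284.0 | t3 202 - 284.64 | 
t4 183 - - | t4 184 288.97 - | t4 185 288.77 - | t4 186 288.3 - | t4 187 288.03 - | t4 188 287.76 - | t4 189 287.27 - | t4 190 - - | t4 191 - 287.0 | t4 192 - 286.71 | t4 193 - 286.46 | t4 194 - 286.02 | t4 195 - 285.54 | t4 196 - 285.17 | t4 197 - 284.85 | t4 198 - 284.72 | t4 199 - 284.66 | t4 200 - - | t4 201 - 283.75 | t4 202 - 284.37 | [ WARN:0@6.772] global loadsave.cpp:1063 imwrite_ Unsupported depth image for selected encoder is fallbacked to CV_8U.
```

View pics/b4.png

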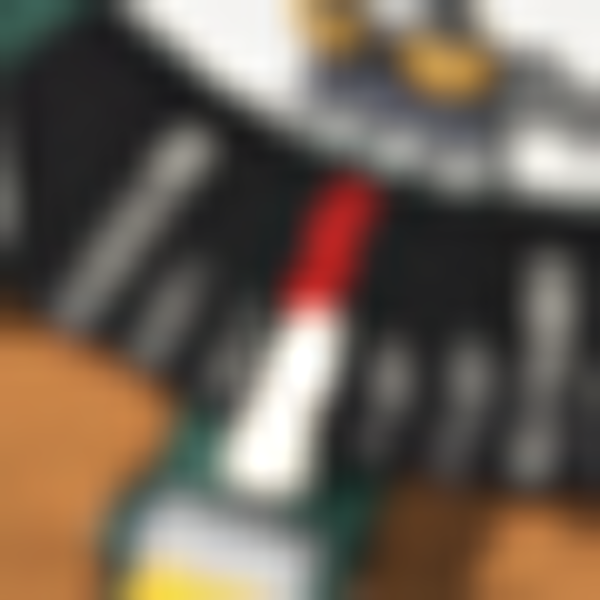

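```bash
cat > fit.py <<'E'
import sys
from ang import *
# weighted angle of red line & pointer about A, within radius bands, from a mean image
def meas(im,cam='top',wt=150):
    H,W=im.shape[:2];R=[];Wp=[]
    c=proj(cam,np.r_[A-.122*np.array([np.cos(.5515-YAW),-np.sin(.5515-YAW)]),.052]);cu,cv_=map(int,c)
    for v in range(cv_-12,cv_+13):
        for u in range(cu-12,cu+13):
            r,g,b=im[v,u]
            a,ra=ang(ray(cam,u,v,.051)); a2,rb=ang(ray(cam,u,v,.054))
            if abs(a-.54)<.12 and .100<ra<.138 and r-g>50 and g<90: R.append((a,ra,r-g))
            if abs(a2-.54)<.12 and .123<rb<.140 and min(r,g,b)>wt: Wp.append((a2,rb,min(r,g,b)-wt))
    f=lambda L:(len(L),np.round(np.average(np.array(L)[:,:2],axis=0,weights=np.array(L)[:,2]),4)) if L else None
    return f(R),f(Wp)
if __name__=='__main__':
    for n in('top0','t3m','t4m'):
        im=cv2.imread(f'pics/{n}.png')[:,:,::-1].astype(float)
        print(n,*[meas(im,wt=w) for w in(130,170)])
    q=np.mean([ctrl.camera('side')[0].astype(float) for _ in range(6)],0)
    cv2.imwrite('pics/s4m.png',np.uint8(q[:,:,::-1])); s0=cv2.imread('pics/side0.png')[:,:,::-1].astype(float)
    for n,im in(('s0',s0),('s4',q)): print(n,meas(im,'side',130))
E
python3 fit.py
```

```text
top0 ((35, array([0.5723, 0.118 ])), None) ((35, array([0.5723, 0.118 ])), None)Traceback (most recent call last):
  File "fit.py", line 18, in <module>
    print(n,*[meas(im,wt=w) for w in(130,170)])
              ~~~~^^^^^^^^^
  File "fit.py", line 10, in meas
    a,ra=ang(ray(cam,u,v,.051)); a2,rb=ang(ray(cam,u,v,.054))
             ~~~^^^^^^^^^^^^^^
  File "h.py", line 9, in ray
    i=ctrl.camera_info(cam);T=i['T'];r=T[:3,:3]@[(u-i['cx'])/i['fx'],(v-i['cy'])/i['fy'],1];return T[:3,3]+r*(h-T[2,3])/r[2]
ValueError: time passes only in moves, steps and waits
```

```bash
sed -i 's/^from bench import ctrl/from bench import ctrl\nINF={c:ctrl.camera_info(c) for c in("top","side")}/; s/i=ctrl.camera_info(cam)/i=INF[cam]/' h.py; python3 fit.py
```

```text
top0 ((35, array([0.5723, 0.118 ])), None) ((35, array([0.5723, 0.118 ])), None)
t3m ((27, array([0.5739, 0.1132])), (19, array([0.5361, 0.1332]))) ((27, array([0.5739, 0.1132])), (15, array([0.5357, 0.1334])))
t4m ((21, array([0.5728, 0.1103])), (23, array([0.5541, 0.1317]))) ((21, array([0.5728, 0.1103])), (18, array([0.5542, 0.1318])))
s0 ((16, array([0.5742, 0.1167])), None)
s4 ((12, array([0.571 , 0.1134])), (18, array([0.5692, 0.134 ])))
```

```bash
cat > fit2.py <<'E'
from ang import *
def lin(P,w): # weighted line: centroid + direction (world xy)
    c=np.average(P,axis=0,weights=w);_,_,V=np.linalg.svd((P-c)*np.sqrt(w)[:,None],full_matrices=False);v=V[0];v=v if v[0]>0 else -v
    return c,v
def pts(im,cam,kind,h):
    c=proj(cam,np.r_[A-.122*np.array([np.cos(.5515-YAW),-np.sin(.5515-YAW)]),.052]);cu,cw=map(int,c);L=[]
    for v in range(cw-14,cw+15):
        for u in range(cu-14,cu+15):
            r,g,b=im[v,u];P=ray(cam,u,v,h)[:2];a,ra=ang(P)
            w=(r-g-40)*(g<110) if kind=='r' else min(r,g,b)-165
            if w>0 and abs(a-.55)<.14 and ((.095<ra<.145) if kind=='r' else (.116<ra<.142)): L.append((*P,w))
    L=np.array(L);return lin(L[:,:2],L[:,2])
def rep(ref,im,cam,tag):
    c,v=pts(ref,cam,'r',.051)
    for h in(.053,.055):
        p,u=pts(im,cam,'w',h);n=np.array([-v[1],v[0]]);off=(p-c)@n
        print(tag,h,'red',c.round(4),'dir',round(np.arctan2(v[1],v[0]),3),'ptr',p.round(4),'dir',round(np.arctan2(u[1],u[0]),3),'off mm (+left)',round(off*1e3,2),'rad',round(off/.13,4))
ld=lambda n:cv2.imread(f'pics/{n}.png')[:,:,::-1].astype(float)
if __name__=='__main__':
    rep(ld('top0'),ld('t3m'),'top','t3');rep(ld('top0'),ld('t4m'),'top','t4')
    q=np.mean([ctrl.camera('side')[0].astype(float) for _ in range(4)],0);cv2.imwrite('pics/s4m.png',np.uint8(q[:,:,::-1]))
    rep(ld('side0'),q,'side','s4')
    print('expected dir', -(.5515-YAW))
E
python3 fit2.py
```

```text
t3 0.053 red [0.6038 0.0669] dir -0.35 ptr [0.5886 0.0678] dir -0.353 off mm (+left) -4.43 rad -0.0341
t3 0.055 red [0.6038 0.0669] dir -0.35 ptr [0.5884 0.0677] dir -0.353 off mm (+left) -4.58 rad -0.0352
t4 0.053 red [0.6038 0.0669] dir -0.35 ptr [0.5906 0.0695] dir -0.336 off mm (+left) -2.15 rad -0.0165
t4 0.055 red [0.6038 0.0669] dir -0.35 ptr [0.5904 0.0694] dir -0.336 off mm (+left) -2.3 rad -0.0177
s4 0.053 red [0.6013 0.0683] dir -0.407 ptr [0.5902 0.0723] dir -0.38 off mm (+left) -0.69 rad -0.0053
s4 0.055 red [0.6013 0.0683] dir -0.407 ptr [0.5897 0.0707] dir -0.38 off mm (+left) -2.32 rad -0.0179
expected dir -0.3392
```

Emit:
step_arm:
  motion:
    - [0, 0, -2, 0.4, 0, 0, 255]
    - [0, 0, -3.5, 0.8, 0, 0, 255]
    - [0, 0, -3.5, 0.8, 0, 0, 255]
    - [0, 0, -3.5, 0.8, 0, 0, 255]

```text
time_s: 8.4
eef_pos: [0.4615, 0.09, 0.0339]
eef_rot: [0.404, 0.58, 0.406, -0.579]
wrist_force: [-1.8, -2.0, 1.4]
opening: 0.003
```

```bash
cat > look.py <<'E'
from fit2 import *
import sys
n=sys.argv[1]
for c in('top','side'):
    q=np.mean([ctrl.camera(c)[0].astype(float) for _ in range(6)],0);cv2.imwrite(f'pics/{c}_{n}.png',np.uint8(q[:,:,::-1]))
    rep(ld(c+'0'),q,c,c)
E
python3 look.py 5; python3 -c "
from k import *
row(pose(.5515,.262,-.026,.034,-1))"
```

```text
top 0.053 red [0.6038 0.0669] dir -0.35 ptr [0.5904 0.0715] dir -0.336 off mm (+left) -0.34 rad -0.0026
top 0.055 red [0.6038 0.0669] dir -0.35 ptr [0.5901 0.0714] dir -0.336 off mm (+left) -0.49 rad -0.0038
side 0.053 red [0.6013 0.0683] dir -0.407 ptr [0.5906 0.0743] dir -0.128 off mm (+left) 1.28 rad 0.0098
side 0.055 red [0.6013 0.0683] dir -0.407 ptr [0.5901 0.0727] dir -0.128 off mm (+left) -0.36 rad -0.0028
[-0.1 -0.2  2.8] [-0.7 -0.2  0.1] world [0.46  0.087 0.034]
```

```bash
python3 - <<'E'
import cv2,numpy as np
a=cv2.imread('pics/top_5.png')[175:205,272:302];b=cv2.imread('pics/side_5.png')
from h import proj
u,v=map(int,proj('side',(.604,.067,.051)));b=b[v-10:v+14,u-12:u+12]
cv2.imwrite('pics/b5.png',np.hstack([cv2.resize(x,(400,400),interpolation=cv2.INTER_CUBIC) for x in(a,b)]))
E
```

```text
(no output)
```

View pics/b5.png

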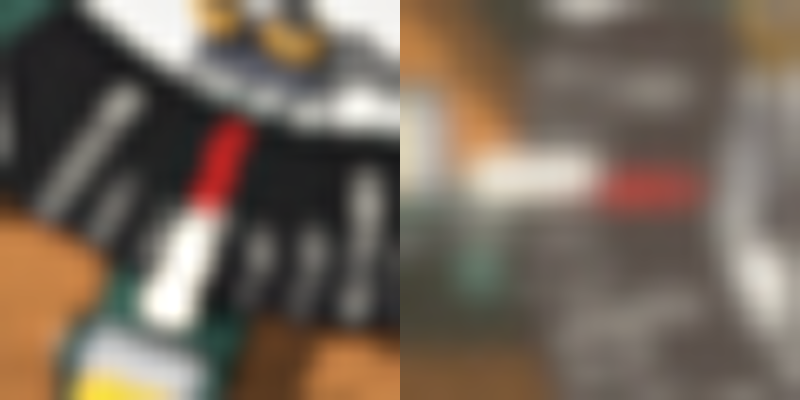

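The pointer is collinear with the red line in both crops: top, red (237,130)–(210,205) with white below; side, white and red in one line at y≈180. Next I'll back off, rise, and go over the lock pad.

Emit:
step_arm:
  motion:
    - [0, 0, 15, 0, 0, 0, 255]
    - [0, 0, 35, 0, 0, 0, 255]
    - [0, 0, 35, 0, 0, 0, 255]
    - [-50, 0, 35, 0, 0, 0, 255]
    - [-95, 0, 35, 0, 0, 0, 255]
    - [-95, 0, 35, 0, 0, 0, 255]

```text
time_s: 9.75
eef_pos: [0.4532, 0.0565, 0.1328]
eef_rot: [0.406, 0.583, 0.404, -0.576]
wrist_force: [-0.2, 0.3, -0.8]
opening: 0.001
```

```bash
python3 - <<'E'
from k import *
row(pose(.562,.210,0,.115,-1));row(pose(.562,.210,0,.061,-1))
E
python3 look.py 6
```

```text
[ 18.6  47.6 -60.3] [-0.1 -0.4 -0.4] world [0.519 0.097 0.115]
[ 72.6  47.2 -59.9] [-0.1 -0.4 -0.4] world [0.519 0.097 0.061]
top 0.053 red [0.6038 0.0669] dir -0.35 ptr [0.5903 0.0715] dir -0.335 off mm (+left) -0.33 rad -0.0026
top 0.055 red [0.6038 0.0669] dir -0.35 ptr [0.5901 0.0714] dir -0.335 off mm (+left) -0.49 rad -0.0037
side 0.053 red [0.6013 0.0683] dir -0.407 ptr [0.5906 0.0742] dir -0.157 off mm (+left) 1.26 rad 0.0097
side 0.055 red [0.6013 0.0683] dir -0.407 ptr [0.5901 0.0727] dir -0.157 off mm (+left) -0.38 rad -0.0029
```

Emit:
step_arm:
  motion:
    - [0, 24, -30, 0, 0, 0, 255]
    - [0, 47, -60, 0, 0, 0, 255]
    - [0, 47, -60, 0, 0, 0, 255]
    - [18, 47, -60, 0, 0, 0, 255]
    - [18, 47, -60, 0, 0, 0, 255]
    - [18, 47, -60, 0, 0, 0, 255]

```text
time_s: 11.1
eef_pos: [0.5137, 0.0966, 0.1106]
eef_rot: [0.403, 0.58, 0.406, -0.579]
wrist_force: [0.2, 0.6, -0.7]
opening: 0.002
```

```bash
python3 - <<'E'
from k import *
o,p,R=now();print(p,ang if 0 else '',o['wrist_force']);row(pose(.562,.210,0,.061,-1))
q,_=snap('side','s7');u,v=map(int,proj('side',(.519,.097,.09)))
cv2.imwrite('pics/b7.png',cv2.resize(q[v-30:v+30,u-40:u+40,::-1],(720,540),interpolation=cv2.INTER_CUBIC))
E
```

```text
[0.5136557  0.09660536 0.110591  ]  [ 0.18564868  0.59308093 -0.72941418]
[49.6  4.9 -1.7] [-0.1 -0.2  0.2] world [0.519 0.097 0.061]
```

View pics/b7.png

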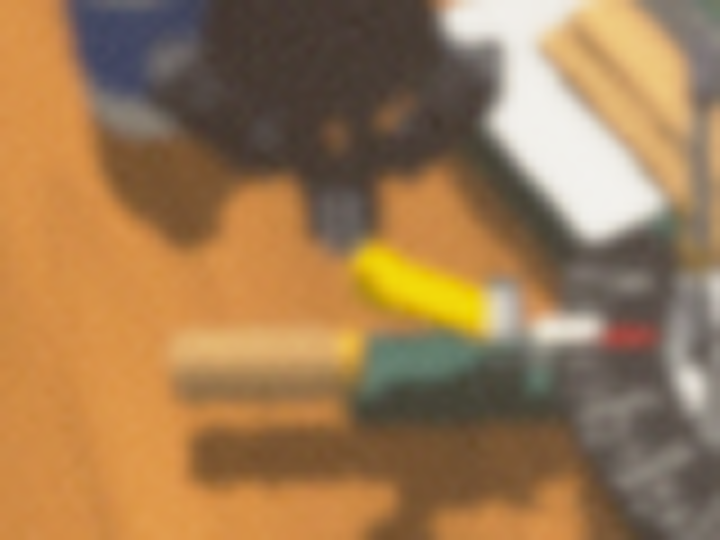

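Emit:
step_arm:
  motion:
    - [0, 6, -1.5, 0, 0, 0, 255]
    - [0, 6, -1.5, 0, 0, 0, 255]
    - [10, 6, -1.5, 0, 0, 0, 255]
    - [18, 6, -1.5, 0, 0, 0, 255]
    - [26, 6, -1.5, 0, 0, 0, 255]
    - [32, 6, -1.5, 0, 0, 0, 255]
    - [37, 6, -1.5, 0, 0, 0, 255]
    - [41, 6, -1.5, 0, 0, 0, 255]
    - [44, 6, -1.5, 0, 0, 0, 255]
    - [44, 6, -1.5, 0, 0, 0, 255]

```text
time_s: 12.4
eef_pos: [0.52, 0.0966, 0.0663]
eef_rot: [0.403, 0.58, 0.407, -0.579]
wrist_force: [-0.3, -0.2, -0.3]
opening: 0.002
```

```bash
python3 look.py 8; python3 -c "
from k import *
row(pose(.562,.210,0,.061,-1))"
```

```text
[ 5.9 -1.8  0.4] [-0.1 -0.2  0.1] world [0.519 0.097 0.061]Traceback (most recent call last):
  File "look.py", line 6, in <module>
    rep(ld(c+'0'),q,c,c)
    ~~~^^^^^^^^^^^^^^^^^
  File "fit2.py", line 16, in rep
    p,u=pts(im,cam,'w',h);n=np.array([-v[1],v[0]]);off=(p-c)@n
        ~~~^^^^^^^^^^^^^^
  File "fit2.py", line 12, in pts
    L=np.array(L);return lin(L[:,:2],L[:,2])
                             ~^^^^^^
IndexError: too many indices for array: array is 1-dimensional, but 2 were indexed
```

```bash
python3 - <<'E'
from k import *
q,_=snap('side','s8');u,v=map(int,proj('side',(.519,.097,.07)));print(now()[0]['wrist_force'])
cv2.imwrite('pics/b8.png',cv2.resize(q[v-30:v+30,u-40:u+40,::-1],(720,540),interpolation=cv2.INTER_CUBIC))
E
```

```text
[0.51662137 0.83161961 0.99189743]
```

View pics/b8.png

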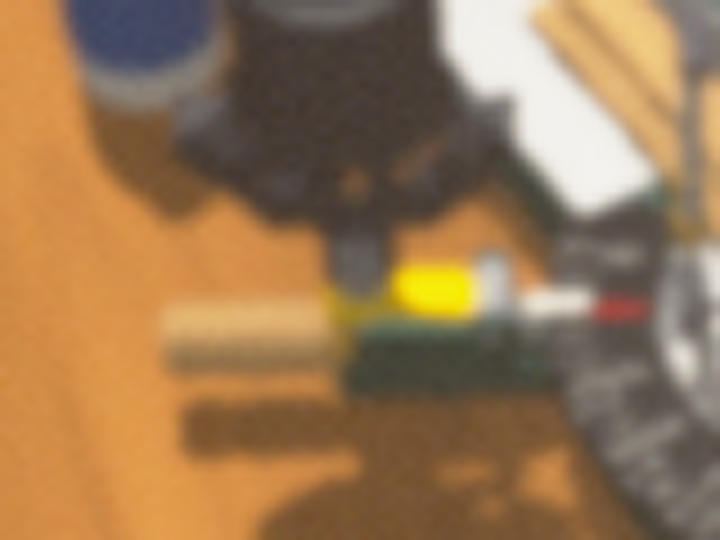

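The lever has gone down under the finger to almost level (yellow at (430,290), finger at (360,270)). It is friction-held, so I'll press the rest.

Emit:
step_arm:
  motion:
    - [2, 0, 0, 0, 0, 0, 255]
    - [4, 0, 0, 0, 0, 0, 255]
    - [5.5, 0, 0, 0, 0, 0, 255]
    - [5.5, 0, 0, 0, 0, 0, 255]

```text
time_s: 13.25
eef_pos: [0.5204, 0.0966, 0.062]
eef_rot: [0.403, 0.58, 0.406, -0.579]
wrist_force: [-4.0, 0.9, 8.3]
opening: 0.004
```

Emit:
step_arm:
  motion:
    - [1, 0, 0, 0, 0, 0, 255]
    - [2, 0, 0, 0, 0, 0, 255]
    - [2, 0, 0, 0, 0, 0, 255]

```text
time_s: 13.62
eef_pos: [0.5205, 0.0967, 0.0612]
eef_rot: [0.404, 0.58, 0.406, -0.579]
wrist_force: [-8.6, 0.2, 17.5]
opening: 0.001
```

Emit:
step_arm:
  motion:
    - [1, 0, 0, 0, 0, 0, 255]
    - [2, 0, 0, 0, 0, 0, 255]
    - [2, 0, 0, 0, 0, 0, 255]

```text
time_s: 14.0
eef_pos: [0.5206, 0.0968, 0.0608]
eef_rot: [0.404, 0.58, 0.407, -0.579]
wrist_force: [-14.5, 0.6, 33.7]
opening: 0.003
```

Hard stop: +16 N for 0.4 mm. I'll lift off straight up and swing clear to look.

Emit:
step_arm:
  motion:
    - [-4, 0, 0, 0, 0, 0, 255]
    - [-12, 0, 0, 0, 0, 0, 255]
    - [-60, 0, 0, 0, 0, 0, 255]
    - [-120, 0, 0, 0, 0, 0, 255]
    - [-140, -50, 20, 0, 0, 0, 255]
    - [-140, -110, 40, 0, 0, 0, 255]
    - [-140, -170, 60, 0, 0, 0, 255]
    - [-140, -170, 60, 0, 0, 0, 255]

```text
time_s: 15.0
eef_pos: [0.3363, 0.0986, 0.1967]
eef_rot: [0.404, 0.58, 0.407, -0.579]
wrist_force: [0.7, 0.1, 0.7]
opening: 0.001
```

```bash
python3 look.py 9; python3 - <<'E'
from ang import *
import cv2
a=cv2.imread('pics/top_9.png')[170:215,262:307];b=cv2.imread('pics/side_9.png')
u,v=map(int,proj('side',(.54,.09,.06)));b=b[v-20:v+20,u-20:u+20]
cv2.imwrite('pics/b9.png',np.hstack([cv2.resize(x,(400,400),interpolation=cv2.INTER_CUBIC) for x in(a,b)]))
_,d=snap('top','t9')
for r in(.17,.18,.19,.2,.205,.21,.215):
    D,_=frame(.562);P=np.r_[A+r*D,.065];u,v=map(lambda x:int(round(x)),proj('top',P));print(r,pt('top',d,u,v)[2].round(4),end='; ')
E
```

```text
top 0.053 red [0.6038 0.0669] dir -0.35 ptr [0.5903 0.0715] dir -0.334 off mm (+left) -0.33 rad -0.0026
top 0.055 red [0.6038 0.0669] dir -0.35 ptr [0.5901 0.0714] dir -0.334 off mm (+left) -0.49 rad -0.0037
side 0.053 red [0.6013 0.0683] dir -0.407 ptr [0.5907 0.0743] dir -0.267 off mm (+left) 1.3 rad 0.01
side 0.055 red [0.6013 0.0683] dir -0.407 ptr [0.5902 0.0727] dir -0.267 off mm (+left) -0.34 rad -0.0026
0.17 0.0629; 0.18 0.062; 0.19 0.0588; 0.2 0.0615; 0.205 0.0616; 0.21 0.0613; 0.215 0.0609;
```

View pics/b9.png

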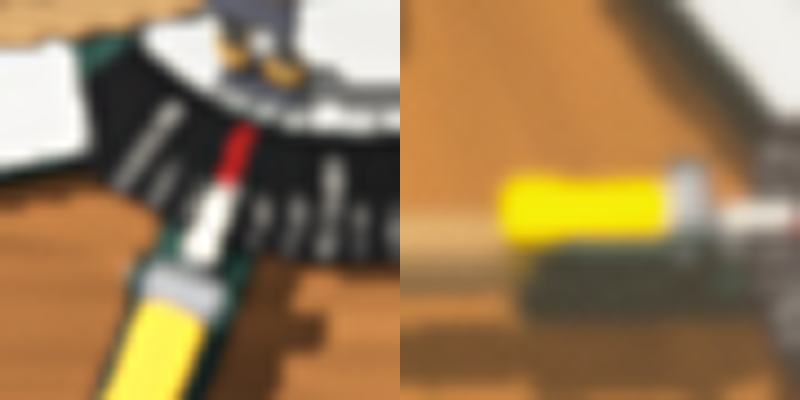

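The lever is level (pad top about 61 mm by depth) and the pointer is on the red line, unchanged by the pressing. The gripper is well clear, so I'm handing in.

```bash
python3 -c "
from h import *
print(ctrl.get_obs()['wrist_force'],ctrl.hand_in())"
```

```text
the job is handed in; nothing more can be done
[-0.79422839  1.47535043 -0.58932389] None
```

The mitre box is set and locked on the left-hand red line, and the job is handed in at about 15 s of the 64 s allowed. I swung the arm round with the closed fingers pushing on the right side of the grip. I then backed off, pressed the yellow lever down to its hard stop (peak upward force about 34 N) and withdrew to about 0.2 m above the bench, clear of everything.

- **Pointer:** the last top picture puts it 0.3–0.5 mm short of the line's centre (about 0.003 rad). It did not move when I let go of the grip or pressed the lever.
- **Disagreement:** the side camera gives −0.3 mm if the pointer's top is taken as 55 mm high, but +1.3 mm if taken as 53 mm. I relied on the top camera, which depends far less on that height.
- **Lever:** it looks level in the side picture, and the depth reading puts its pad at 61 mm, which is the fully-down height.
- **Other things:** I kept clear of the moulding and the other things on the bench and saw no sign of contact, but I did not re-measure each one at the end.

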